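Clamp the photometer head, open its hood and show the filter in the lamp beam

ROBOT

A 6-joint arm with a two-finger parallel gripper is mounted at the origin on the work surface. World frame = base frame: x ahead of the robot, y to its left, z up, the work surface at z = 0. Lengths are in mm, angles in rad, forces in N, time in s.
With the tool pointing down it reaches from about 350 to 875 mm from the base axis. Payload 4.2 kg.
Tool frame: the origin (TCP) lies between the finger pads; the fingertips stand 25 mm ahead of it and the grasp point (between the pads) lies 6 mm ahead of it; z points along the fingers, y is the line along which they close (so a half turn about z gives the same grasp; the last joint's range is limited). The gripper opens to 85 mm and grips with 20 to 120 N. Pads are 22 mm wide; open, the fingers measure 114 mm over their backs; the gripper's body (76 mm by 85 mm) begins 54 mm behind the grasp point. The pads swing forward as they close: fully open they stand 13 mm farther back than shut.
Start: joints at [-0.854, 0.385, 0.008, 0, -1.194, -0.259], TCP at [276.246, -560.613, 256.312] pointing down, gripper open.
Joint ranges: [-3.14, 3.14], [-1.21, 2.06], [-1.07, 1.41], [-3.16, 2.05], [-2.99, -0.16], [-3.1, 3.1]. Speed limits (rad/s): [2.79, 2.79, 3.14, 3.14, 3.14, 3.14].

INTERFACE

Orientations are given as a unit quaternion [x, y, z, w].
In Python, from bench import arm gives the robot as it stands.
- The arm moves only by the shell command python3 -m pendant 'ROWS'. ROWS is JSON, a list of rows, each a list of 7 numbers: the shift along the tool's x, y, z in m, then the turn, a rotation vector about the tool's x, y, z in degrees, then the finger opening in m, from 0 to 0.0854. In form: [[x, y, z, wx, wy, wz, fingers], ...]. A call has 1 to 12 rows; each row shifts and turns the commanded pose from where the row before left it, along the tool's axes as they then stand; what a row does not reach is not made up. A row lasts 1/10 s, in which the tool goes at most 50 mm and 8.59 degrees, less where a joint would pass 70% of its speed; a pose out of reach is approached as far as the arm can. A call is refused whole if a number of a shift passes 0.05 or a number of a turn 8.59, either way. A call with a gripper value outside its range is refused whole. The fingers move at their own pace and stop on an object; the grip force is fixed at half the most. Time passes only in rows, so rows that do not move let the fingers close. It gives the time, the measured TCP pose, the force, the opening and the grip force at its end, in the units of the state.
- arm.read_state(): the state, without advancing time (a new reading comes with each control period).
- arm.get_image(name): name is "scene" or "top" or "wrist"; returns a dict with "image" (384x512x3 uint8, red, green, blue), "fx", "fy", "cx", "cy" (pixels), "xyz" and "rotation" of the camera in the world. Camera axes: x right, y down, z forward; pixel columns grow to the right and rows downward; lengths in mm; the calibration is good to about 2 mm. A picture is of the moment at which its call begins. There is no depth.
- arm.job_done(): hands the job in; it is judged then, once.
The state is a dict: "clock": time; "joints": joint angles; "joint_vel": joint speeds; "joint_efforts": joint torques, N m; "position": TCP position; "ee_rot": TCP orientation; "contact_force": force on the tool from outside, world axes, zero at the start; "wrist_torque": the same for the moment, N m; "gripper_width": finger opening in mm; "grasp_force": force on a finger pad.
Only numpy, scipy, OpenCV 4.12 (cv2) and the standard library are available. Lean on these libraries where they do the work, as an engineer would, in place of code of your own. Each camera call takes 0.05 s, during which the arm holds its last target. There are 200 camera calls.

TASK

Wind the vise's crank clockwise (seen from the crank end) until the photometer head is clamped firmly between the jaws. Then swing the black hood on top of the head fully open so that it stays open, draw the filter plate out upwards by its yellow tab, and hold it still and upright in the lamp's beam, about midway between lamp and white screen, square to the beam and with its window centred on it. Finish while still holding the filter there, touching nothing else with it; leave the head clamped with its hood open, and do not disturb the jar, the spray can or the screwdriver.

Things in the scene. Friction and masses are not known exactly. Their poses are not given: they have to be found in the camera images.
- vise: Blue drill vise on a swivel base, bolted down. Origin on the bench top under the middle of the clamping place; z up, +y along the screw from crank end to fixed jaw. Bed 45 mm high; jaws 100 mm wide (x), tops 85 mm high; fixed jaw's face at y = +30 mm. Nut bracket, 46 mm wide, 83 mm high, at y = -95 to -115 mm. Screw axis along y at x = 0, 67 mm above the bench.
- jaw: The moving jaw, 100 mm wide, 26 mm thick, pushed by the screw to +y of the vise. Axes parallel to the vise's; its clamping face lies at y = -39.2 mm of this frame, and its frame coincides with the vise's at screw = 0 (9.2 mm short of clamping).
- screw (a joint): Screw angle (rad), 0 with the crank arm straight up, growing clockwise seen from the crank end (over the top towards the vise's +x); 8 mm of jaw travel a turn. Starts between 0 and 4. The jaw meets the head at about 7.2; wind on to the hard stop at 8.0, where the head is clamped firmly. Needs about 2 N at the grip and stays where left.
- crank_grip (a point): Middle of the crank's orange grip, a freely spinning sleeve 15 mm thick, 46 mm long, lying along the vise's y. It runs on an upright circle of 38 mm radius about the screw axis and also moves to +y of the vise, 8 mm a turn (y = -175 mm at screw = 0). Crank arm and hub begin 26 mm to its +y side.
- head: Photometer head: loose grey metal box, 90 mm (x) by 60 mm (y) by 60 mm high, about 0.5 kg, on the vise's bed, axes parallel to the vise's, up to 3 mm off the fixed jaw; the closing jaw pushes it home. Origin: centre of its underside. Black light tube on its -x face, connector on its +x face. The filter slot opens in the middle of its flat top.
- hood (a joint): Opening angle (rad) of the black hood: 0 closed, 2.2 fully open at its stop. A light cap, 64 mm (x) by 60 mm (y) by 26 mm high, on the head's top, hinged along x on the head's +y top edge: its -y side lifts and swings over to +y. Let go below about 1.1 it falls shut; beyond about 1.3 it falls fully open and stays. About 1 N at the handle lifts it.
- hood_handle (a point): Centre of the hood's red T-handle: a bar 10 mm thick and 26 mm long lying along the head's x, on a stem 20 mm out from the hood's -y side; closed, it stands 12 mm above the head's top. Its distance from the hinge line is 81 mm.
- hood_hinge (a point): Middle of the hood's hinge line, on the head's +y top edge, 60 mm above the head's underside; the line runs along the head's x.
- filter: Filter plate: frame 46 mm wide (y), 6 mm thick (x), 50 mm high, green window; on top a yellow tab 24 mm (y) by 10 mm (x), from 50 to 70 mm above the origin. Origin: middle of its lower edge, z up, x square to the plate. About 60 g. It stands in the head's slot, axes parallel to the head's, hidden by the hood; only the tab stands above the head's top. Raise it 50 mm to clear the slot.
- window (a point): Centre of the filter's window (37 mm square), 24 mm above the filter's origin.
- rail: Short optical bench of aluminium, 300 mm long, fixed. Origin on the bench top under the middle of the gap between lamp and screen; x along the beam from lamp to screen, z up. White lamp tube 54 mm across, front at x = -73 mm; white screen 80 mm square at x = +82 mm; both centred 180 mm high (tops at 207 and 220 mm). Nothing between them is higher than 52 mm.
- beam (a point): Point on the beam's axis midway between lamp and screen, 180 mm above the bench top; axes as the rail's (x along the beam). The beam is about 12 mm in radius at most.
- jar: Bystander: white jar with red cap, 60 mm across, 105 mm high, origin at the centre of its underside.
- can: Bystander: white spray can with blue cap, 52 mm across, 150 mm high, origin at the centre of its underside.
- driver: Bystander: screwdriver with red handle, 170 mm long, lying on the bench; x along it.
Not all that is in view belongs to the job. There is more than one size of the head; the job needs the middle-sized.

How it is judged (in metres and radians):
On the way, in this order (a step that is already met when the one before it is completed fails the run):
1. the vise jaw is wound onto the head, clamping it, with the hood still closed (contact force between jaw and head above 8 N and value of joint hood below 0.2 rad), for 0.2 s.
2. the hood is open while the head stays clamped (contact force between jaw and head above 8 N and value of joint hood above 1.8 rad), for 0.2 s.
3. the filter is drawn out of the slot and held in the fingers (z of filter in the frame of head above 0.062 m and contact force between filter and the fingers above 1 N), for 0.2 s.
At the end, for the whole second after the job is handed in: Fingers alone hold the filter, still: window centre within 12 mm of the beam axis and 30 mm of midway, square within 0.2 rad, upright within 0.17 rad, off head, vise and rail; head clamped level (jaw over 8 N), hood open (over 1.8 rad) (all of step 2 and x of window in the frame of beam between -0.03 and 0.03 m and y of window in the frame of beam between -0.012 and 0.012 m and z of window in the frame of beam between -0.012 and 0.012 m and angle between the x axis of filter and the x axis of beam, either way round below 0.2 rad and angle between filter's own z axis and vertical below 0.17 rad and contact force between filter and the fingers above 1 N and linear speed of filter below 0.02 m/s and contact force between filter and head below 0.2 N and contact force between filter and rail below 0.2 N and contact force between filter and vise below 0.2 N and angle between head's own z axis and vertical below 0.05 rad); the arm keeps its last pose, push and grip.
It fails at once if the jar is moved more than 20 mm (distance of jar from where it was at the start of the episode above 0.02 m).
It fails at once if the spray can is moved more than 20 mm (distance of can from where it was at the start of the episode above 0.02 m).
It fails at once if the screwdriver is moved more than 20 mm (distance of driver from where it was at the start of the episode above 0.02 m).
It fails at once if the head is shifted more than 15 mm or lifted out of the vise (distance of head from where it was at the start of the episode above 0.015 m).
It also fails if it takes over 72 s, if anything falls off the work surface, if the arm or the gripper's body presses on something with over 40 N, if the wrist force passes 120 N, or if a joint passes its speed limit or range.

## Working session

There is one attempt and no reset: what is moved stays moved. The work goes in short steps, Python scripts to look and compute and a shell command to move; the robot and the scene stay as the last step left them, time stands still between calls to the robot, and variables do not carry over. Pictures are saved under pics/ and viewed, at most 10 in all, crops included, and the job is handed in when it is done.

```bash
mkdir -p pics; ls; python3 - <<'E'
from bench import arm
import cv2,json,pickle
d={}
for n in("scene","top"):
    r=arm.get_image(n); d[n]=r
    cv2.imwrite(f"pics/{n}0.png",r["image"][:,:,::-1])
    print(n,r["fx"],r["fy"],r["cx"],r["cy"],r["xyz"],r["rotation"])
pickle.dump(d,open("i0.pkl","wb"))
print(arm.read_state())
E
```

```text
pics
scene 383.7425343275598 383.7425343275598 253.85652004471484 183.69470337602928 [ 841.90555925  528.5734255  1042.72296078] [ 0.23853968  0.91798107 -0.30736532 -0.07704628]
top 460.9543690314808 460.9543690314808 248.60755571630116 195.83050556007268 [ 392.1830764   -86.72703155 1307.98533699] [-0.69681621  0.71404615 -0.03946694  0.05502381]
{'clock': 0.1, 'joints': array([-8.54408252e-01,  3.85469207e-01,  6.75456659e-03, -4.18449166e-04,
       -1.19397925e+00, -2.58582188e-01]), 'joint_vel': array([-0.00222704, -0.0031496 ,  0.00040015,  0.00119403, -0.00189277,
        0.00120729]), 'joint_efforts': array([-5.56799187e-04, -3.93319416e+01,  1.88929868e+01,  4.19797987e+00,
       -2.61272566e-03,  1.51038341e-05]), 'position': array([ 276.03514806, -560.21685398,  255.33657896]), 'ee_rot': array([-2.26833953e-01,  9.73932965e-01,  9.29353056e-04, -2.72595309e-04]), 'contact_force': array([ 0.70113265,  0.19314423, -0.2822637 ]), 'wrist_torque': array([0.02099435, 0.04305851, 0.011724  ]), 'grasp_force': 0.0, 'gripper_width': 85.16971192799984}
```

```bash
python3 - <<'E'
import cv2,numpy as np
for n in("scene","top"):
    a=cv2.imread(f"pics/{n}0.png"); cv2.imwrite(f"pics/{n}0b.png",cv2.resize(a,(800,600),interpolation=cv2.INTER_CUBIC))
E
```

```text
(no output)
```

View pics/scene0b.png

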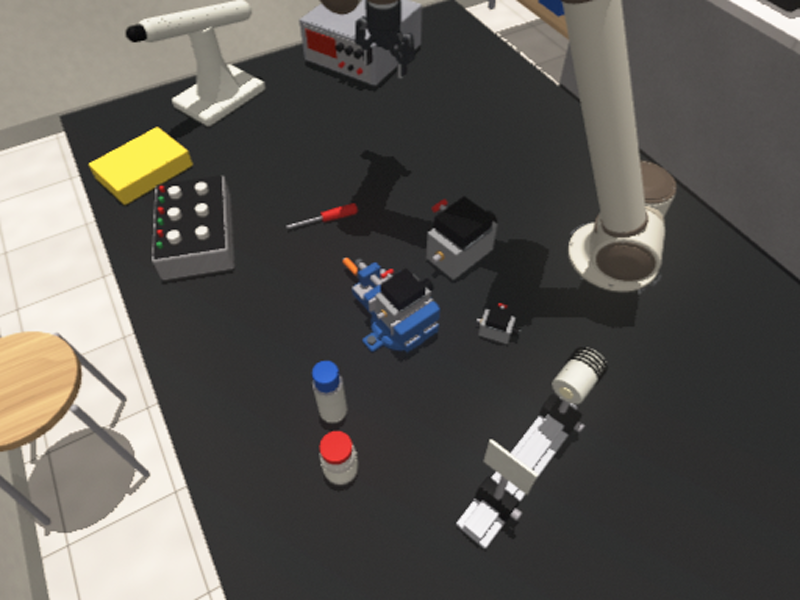

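View pics/top0b.png

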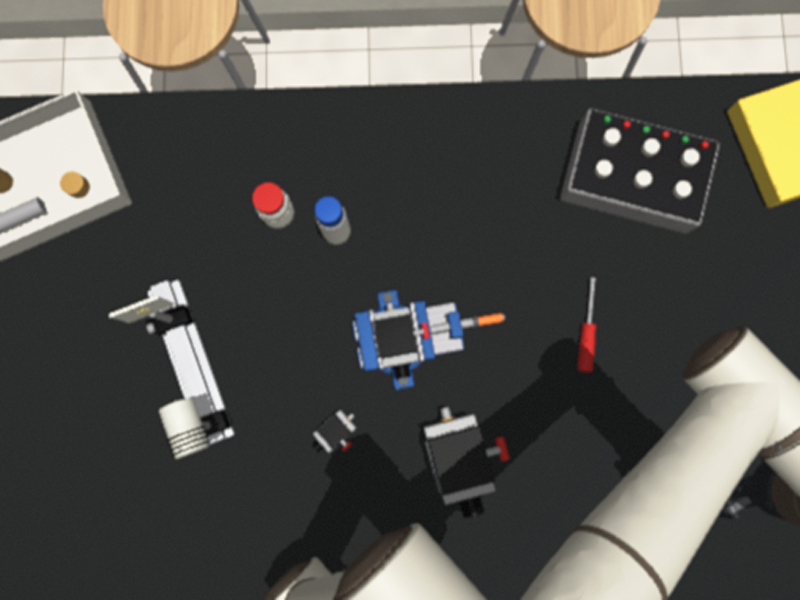

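Top view (800×600 px): three heads. The small one is at (335,432), the large one at (460,455), and the middle-sized one sits in the blue vise at (398,335). The vise one fits the description. The crank grip is at (490,319), and the rail runs from lamp (185,430) to screen (140,310). The can is at (330,215), the jar at (270,200) and the driver at (588,330). I'll confirm with enlarged crops.

```bash
python3 - <<'E'
import cv2,numpy as np
def c(n,x,y,w,h):
    a=cv2.imread(f"pics/{n}0.png")[y:y+h,x:x+w]; return cv2.resize(a,(400,300),interpolation=cv2.INTER_CUBIC)
m=np.vstack([np.hstack([c("top",222,180,108,81),c("scene",210,155,88,66)]),np.hstack([c("top",60,170,160,120),c("scene",280,215,160,120+20)[:, :]])])
cv2.imwrite("pics/m1.png",m)
E
```

```text
(no output)
```

View pics/m1.png

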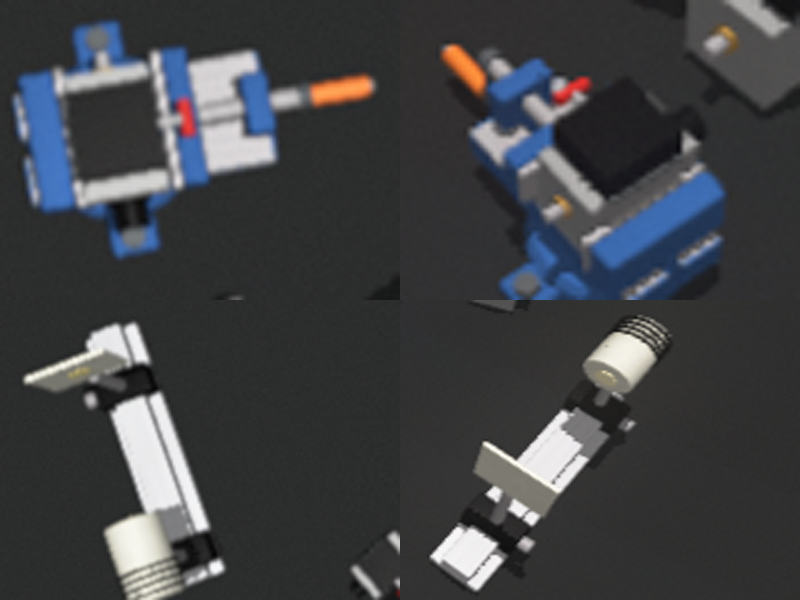

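```bash
cat > h.py <<'E'
import numpy as np,pickle
from scipy.spatial.transform import Rotation as R
def ray(c,p):
    d=R.from_quat(c["rotation"]).apply([(p[0]-c["cx"])/c["fx"],(p[1]-c["cy"])/c["fy"],1]); return np.array(c["xyz"],float),d
def atz(c,p,z):
    o,d=ray(c,p); return o+d*(z-o[2])/d[2]
def tri(*cp):
    A=0;b=0;L=[ray(*q) for q in cp]
    for o,d in L:
        d=d/np.linalg.norm(d);M=np.eye(3)-np.outer(d,d);A=A+M;b=b+M@o
    X=np.linalg.solve(A,b); e=[np.linalg.norm(np.cross(X-o,d/np.linalg.norm(d))) for o,d in L]
    return X.round(1),np.round(e,1)
def proj(c,X):
    v=R.from_quat(c["rotation"]).inv().apply(np.array(X)-c["xyz"]); return np.array([c["fx"]*v[...,0]/v[...,2]+c["cx"],c["fy"]*v[...,1]/v[...,2]+c["cy"]]).T
E
python3 - <<'E'
from h import *
d=pickle.load(open("i0.pkl","rb"));T,S=d["top"],d["scene"]
t=lambda u,v:(222+u/3.7037,180+v/3.7037)
s=lambda u,v:(210+(u-400)/4.545,155+v/4.545)
rt=lambda u,v:(60+u/2.5,170+(v-300)/2.5)
rs=lambda u,v:(280+(u-400)/2.5,215+(v-300)/2.143)
print("grip tip",tri((T,t(374,87)),(S,s(447,48))))
print("handle",tri((T,t(186,117)),(S,s(573,90))))
for n,p in dict(fj1=(20,75),fj2=(53,68),fj3=(73,205),fj4=(38,212),nb=(240,76),nb2=(265,70),nb3=(275,130),nb4=(248,135)).items(): print(n,atz(T,t(*p),85).round(1))
print("hood c",atz(T,t(115,132),60+45+26).round(1))
print("screen tops",tri((T,rt(25,379)),(S,rs(557,490))),tri((T,rt(125,352)),(S,rs(483,443))))
print("spot",atz(T,rt(78,371),180).round(1),"lampfront",atz(S,rs(605,377),180).round(1))
for p in [(90,332),(135,322),(225,568),(180,585)]: print("rail",atz(T,rt(*p),10).round(1))
for n,p,z in(("can",(329,211),150),("jar",(269,197),105)): print(n,atz(T,(p[0]*.64,p[1]*.64),z).round(1))
E
```

```text
grip tip (array([ 538. , -267.4,   25.7]), array([0.1, 0.1]))
handle (array([ 508.6, -121.7,  117.6]), array([1.6, 1.6]))
fj1 [546.6  -4.6  85. ]
fj2 [551.1 -28.6  85. ]
fj3 [452. -41.  85.]
fj4 [447.6 -15.8  85. ]
nb [ 541.8 -163.3   85. ]
nb2 [ 545.7 -181.4   85. ]
nb3 [ 502.1 -187.    85. ]
nb4 [ 499.  -167.6   85. ]
hood c [499.4 -72.8 131. ]
screen tops (array([535.7, 364.5, 220.9]), array([0.4, 0.4])) (array([559. , 280.7, 194.3]), array([6.1, 6.1]))
spot [548.  328.2 180. ] lampfront [398.1 272.8 180. ]
rail [616.4 377.8  10. ]
rail [626.7 325.9  10. ]
rail [345.3 220.2  10. ]
rail [327.8 270.5  10. ]
can [709.5  31.8 150. ]
jar [749.7 140.  105. ]
```

The crop confirms that the vise holds the middle-sized head: black hood, red T-handle at crop (186,117), gold connector on +x. The grip is at (341,91), below the screw axis, so screw ≈ 3. I'll turn the tool to a 45° approach along the vise's +y with fingers closing along vise x, then look with the wrist camera.

```bash
python3 -m pendant '[[0,0,0,0,0,-7.9,0.05],[0,0,0,0,0,-7.9,0.05],[0,0,0,0,0,-7.9,0.05],[0,0,0,0,0,-7.9,0.05],[0,0,0,0,0,-7.9,0.05],[0,0,0,0,0,-7.9,0.05],[0,0,0,0,0,-7.9,0.05],[0,0,0,0,0,-7.9,0.05],[0,0,0,0,0,-7.7,0.05],[0,0,0,0,-7.5,0,0.05],[0,0,0,0,-7.5,0,0.05],[0,0,0,0,-7.5,0,0.05]]'
python3 -m pendant '[[0,0,0,0,-7.5,0,0.05],[0,0,0,0,-7.5,0,0.05],[0,0,0,0,-7.5,0,0.05],[0,0,0,0,0,0,0.05]]'
cat >> h.py <<'E'
def rel(p,mm=True):
    "tool-frame shift (m) from the present TCP to world point p (mm)"
    from bench import arm
    s=arm.read_state(); return (R.from_quat(s["ee_rot"]).inv().apply(np.array(p)-s["position"])/1000).round(4)
E
python3 - <<'E'
from h import *
from bench import arm
s=arm.read_state();print(s["joints"].round(2),R.from_quat(s["ee_rot"]).as_matrix().round(3))
print(rel([549,-359,138]),rel([549,-380,158]))
E
```

```text
clock: 1.3
position: [276.4, -560.4, 256.9]
ee_rot: [0.735, -0.648, -0.148, -0.131]
contact_force: [0.2, 0.1, 0.2]
gripper_width: 50.2
grasp_force: 0.0
clock: 1.7
position: [276.0, -561.5, 250.3]
ee_rot: [0.69, -0.611, -0.291, -0.256]
contact_force: [0.1, -0.4, -0.9]
gripper_width: 50.2
grasp_force: 0.0
[-1.01  0.77  0.6  -0.36 -2.12  1.05] [[ 0.084 -0.993 -0.088]
 [-0.695 -0.122  0.708]
 [-0.714  0.002 -0.7  ]]
[-0.0377 -0.2959  0.198 ] [-0.0374 -0.2933  0.1691]
```

```bash
python3 -m pendant '[[-0.006,-0.042,0.024,0,0,0,0.05],[-0.006,-0.042,0.024,0,0,0,0.05],[-0.006,-0.042,0.024,0,0,0,0.05],[-0.006,-0.042,0.024,0,0,0,0.05],[-0.006,-0.042,0.024,0,0,0,0.05],[-0.006,-0.042,0.024,0,0,0,0.05],[-0.001,-0.042,0.024,0,0,0,0.05],[0,0,0,0,0,0,0.05],[0,0,0,0,0,0,0.05]]'
python3 - <<'E'
from h import *
from bench import arm
import cv2
s=arm.read_state();print(s["joints"].round(2),rel([549,-380,158]))
r=arm.get_image("wrist");pickle.dump(r,open("w1.pkl","wb"))
print(r["xyz"],R.from_quat(r["rotation"]).as_matrix().round(2))
cv2.imwrite("pics/w1.png",cv2.resize(r["image"][:,:,::-1],(800,600),interpolation=cv2.INTER_CUBIC))
E
```

```text
clock: 2.6
position: [550.6, -378.8, 163.6]
ee_rot: [0.694, -0.611, -0.287, -0.252]
contact_force: [-0.8, -0.8, 0.1]
gripper_width: 50.1
grasp_force: 0.0
[-0.61  0.82  0.56 -0.57 -1.86  0.73] [0.0047 0.0017 0.0033]
[ 567.78299987 -506.77065457  200.93250038] [[-0.99 -0.06 -0.11]
 [-0.13  0.49  0.86]
 [ 0.    0.87 -0.5 ]]
```

View pics/w1.png

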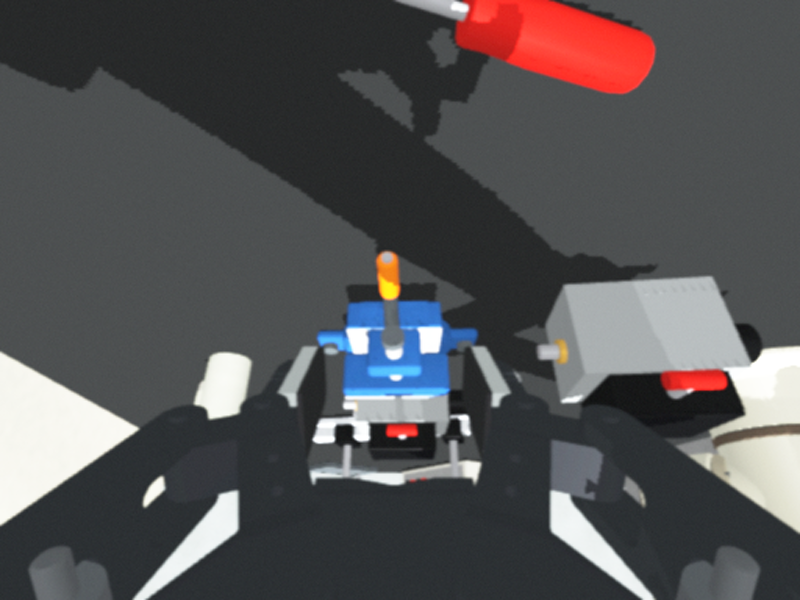

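Wrist view (upside-down, 800×600): the orange grip runs from its tip at (388,258) to its arm end at (390,298), hanging below the hub at (393,340). The red handle is at (402,431) and the screwdriver handle at (560,45). Next I triangulate the grip and handle with the other views.

```bash
python3 - <<'E'
from h import *
d=pickle.load(open("i0.pkl","rb"));T,S=d["top"],d["scene"];W=pickle.load(open("w1.pkl","rb"))
t=lambda u,v:(222+u/3.7037,180+v/3.7037)
s=lambda u,v:(210+(u-400)/4.545,155+v/4.545)
w=lambda u,v:(u*.64,v*.64)
print("tip",tri((T,t(374,87)),(S,s(447,48)),(W,w(388,258))))
print("tipTW",tri((T,t(374,87)),(W,w(388,258))))
print("gripend TW",tri((T,t(310,95)),(W,w(391,298))))
print("handle TW",tri((T,t(186,117)),(W,w(402,431))),tri((T,t(186,117)),(W,w(402,431)),(S,s(573,90))))
print("driver",[atz(W,w(*p),15).round() for p in((640,75),(470,10),(420,0))])
# vise model check
for ox,oy,a in((502,-71,7.1),(500,-71,7.1),(502,-71,8)):
  for sc in(2.9,):
    Rz=R.from_euler('z',a,degrees=True); o=np.array([ox,oy,0])
    tip=o+Rz.apply([38*np.sin(sc),-175-23+8*sc/6.283,67+38*np.cos(sc)])
    print(tip.round(1), (o+Rz.apply([0,-51,117])).round(1),(proj(W,tip)/.64).round(),(proj(W,o+Rz.apply([[-23,-115,83],[23,-115,83],[0,-145,67]]))/.64).round().tolist())
E
```

```text
tip (array([ 539.1, -265.2,   30.4]), array([2.2, 1.2, 1.7]))
tipTW (array([ 539.1, -266.3,   32. ]), array([1.7, 1.7]))
gripend TW (array([ 532.3, -217.9,   37. ]), array([0.3, 0.3]))
handle TW (array([ 510.2, -122.4,  119.8]), array([0.5, 0.5])) (array([ 509.3, -121. ,  119.3]), array([1.5, 1.2, 2. ]))
driver [array([ 439., -404.,   15.]), array([ 525., -421.,   15.]), array([ 546., -422.,   15.])]
[ 535.  -262.7   30.1] [ 508.3 -121.6  117. ] [395. 259.] [[434.0, 368.0], [378.0, 368.0], [407.0, 335.0]]
[ 533.  -262.7   30.1] [ 506.3 -121.6  117. ] [398. 259.] [[436.0, 368.0], [380.0, 368.0], [409.0, 335.0]]
[ 538.  -262.2   30.1] [ 509.1 -121.5  117. ] [391. 259.] [[432.0, 368.0], [376.0, 368.0], [404.0, 335.0]]
```

```bash
python3 - <<'E'
from h import *
print(rel([536,-252.7,35]))
E
```

```text
[ 0.0005 -0.0022  0.1819]
```

```bash
python3 -m pendant '[[0.0005,-0.002,0.03,0,0,0,0.05],[0,0,0.03,0,0,0,0.05],[0,0,0.03,0,0,0,0.05],[0,0,0.03,0,0,0,0.05],[0,0,0.025,0,0,0,0.05],[0,0,0.02,0,0,0,0.05],[0,0,0.017,0,0,0,0.05],[0,0,0,0,0,0,0.05],[0,0,0,0,0,0,0.05]]'
python3 - <<'E'
from h import *
from bench import arm
import cv2
print(rel([536,-252.7,35]))
r=arm.get_image("wrist");pickle.dump(r,open("w2.pkl","wb"))
cv2.imwrite("pics/w2.png",cv2.resize(r["image"][130:350,110:400,::-1],(800,600),interpolation=cv2.INTER_CUBIC))
E
```

```text
clock: 3.55
position: [535.8, -254.2, 35.7]
ee_rot: [0.693, -0.612, -0.286, -0.253]
contact_force: [-0.0, -2.1, 0.6]
gripper_width: 50.1
grasp_force: 0.0
[-0.0005 -0.0004  0.0015]
```

View pics/w2.png

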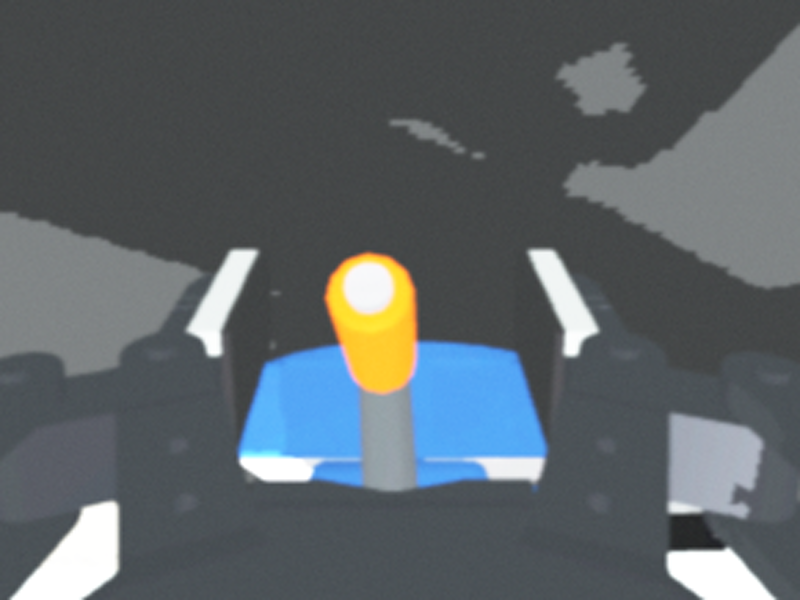

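The grip lies between the pads at (370,300), against a pad centre at about (393,–), so it is 3 mm towards +x. Correct and close.

```bash
python3 -m pendant '[[0,-0.003,0.0015,0,0,0,0.05],[0,0,0,0,0,0,0.0],[0,0,0,0,0,0,0.0],[0,0,0,0,0,0,0.0],[0,0,0,0,0,0,0.0],[0,0,0,0,0,0,0.0],[0,0,0,0,0,0,0.0]]'
```

```text
clock: 4.3
position: [538.9, -251.7, 33.9]
ee_rot: [0.693, -0.611, -0.287, -0.253]
contact_force: [0.2, -2.1, 1.0]
gripper_width: 13.5
grasp_force: 58.4
```

```bash
cat > circ.py <<'E'
import sys
from h import *
from bench import arm
# plan: phi0 phi1 n, yaw 8deg, centre cx (world x at grip y), cz
p0,p1,n=map(float,sys.argv[1:4]); n=int(n)
s=arm.read_state(); Rt=R.from_quat(s["ee_rot"])
ph=np.linspace(p0,p1,n+1)
V=np.array([38*np.sin(ph),8*ph/6.2832,38*np.cos(ph)]).T
D=np.diff(V,axis=0); D=R.from_euler('z',7.7,degrees=True).apply(D)
rows=(Rt.inv().apply(D)/1000).round(4)
print(",".join("[%g,%g,%g,0,0,0,0]"%tuple(r) for r in rows))
E
python3 circ.py 2.99 5.15 11
```

```text
[0.0002,0.0074,0.0004,0,0,0,0],[-0.0009,0.0074,-0.0006,0,0,0,0],[-0.0019,0.007,-0.0016,0,0,0,0],[-0.0028,0.0064,-0.0026,0,0,0,0],[-0.0037,0.0055,-0.0034,0,0,0,0],[-0.0044,0.0045,-0.0041,0,0,0,0],[-0.0049,0.0032,-0.0046,0,0,0,0],[-0.0053,0.0018,-0.0049,0,0,0,0],[-0.0054,0.0004,-0.0051,0,0,0,0],[-0.0054,-0.0011,-0.005,0,0,0,0],[-0.0052,-0.0025,-0.0048,0,0,0,0]
```

```bash
python3 -m pendant '[[0.0002,0.0074,0.0004,0,0,0,0],[-0.0009,0.0074,-0.0006,0,0,0,0],[-0.0019,0.007,-0.0016,0,0,0,0],[-0.0028,0.0064,-0.0026,0,0,0,0],[0,0,0,0,0,0,0]]'
```

```text
clock: 4.8
position: [512.3, -255.0, 42.3]
ee_rot: [0.693, -0.611, -0.284, -0.254]
contact_force: [4.2, -3.2, 7.3]
gripper_width: 13.3
grasp_force: 58.9
```

```bash
python3 -m pendant '[[-0.0037,0.0055,-0.0034,0,0,0,0],[-0.0044,0.0045,-0.0041,0,0,0,0],[-0.0049,0.0032,-0.0046,0,0,0,0],[-0.0053,0.0018,-0.0049,0,0,0,0],[0,0,0,0,0,0,0]]'; python3 circ.py 4.56 6.1 8
```

```text
clock: 5.3
position: [498.8, -256.2, 66.4]
ee_rot: [0.694, -0.612, -0.282, -0.254]
contact_force: [8.1, -3.3, 2.4]
gripper_width: 13.8
grasp_force: 58.7
[-0.0053,0.0004,-0.005,0,0,0,0],[-0.0053,-0.001,-0.005,0,0,0,0],[-0.005,-0.0024,-0.0047,0,0,0,0],[-0.0046,-0.0037,-0.0043,0,0,0,0],[-0.0041,-0.0048,-0.0037,0,0,0,0],[-0.0034,-0.0058,-0.0029,0,0,0,0],[-0.0025,-0.0065,-0.0021,0,0,0,0],[-0.0016,-0.007,-0.0012,0,0,0,0]
```

```bash
python3 -m pendant '[[-0.0053,-0.0006,-0.005,0,0,0,0],[-0.0053,-0.001,-0.005,0,0,0,0],[-0.005,-0.0024,-0.0047,0,0,0,0],[-0.0046,-0.0037,-0.0043,0,0,0,0],[-0.0041,-0.0048,-0.0037,0,0,0,0],[0,0,0,0,0,0,0]]'
```

```text
clock: 5.9
position: [509.0, -253.4, 98.3]
ee_rot: [0.693, -0.612, -0.285, -0.253]
contact_force: [4.2, -5.1, -0.2]
gripper_width: 13.6
grasp_force: 58.8
```

```bash
python3 -m pendant '[[-0.0034,-0.0058,-0.0029,0,0,0,0],[-0.0025,-0.0065,-0.0021,0,0,0,0],[-0.0016,-0.007,-0.0012,0,0,0,0],[0,0,0,0,0,0,0]]';python3 circ.py 6.1 8.1 10
```

```text
clock: 6.3
position: [526.6, -249.8, 108.5]
ee_rot: [0.693, -0.611, -0.287, -0.253]
contact_force: [-0.2, -5.3, 3.9]
gripper_width: 13.7
grasp_force: 59.1
[-0.0007,-0.0076,-0.0002,0,0,0,0],[0.0004,-0.0075,0.0009,0,0,0,0],[0.0014,-0.0072,0.0019,0,0,0,0],[0.0024,-0.0066,0.0029,0,0,0,0],[0.0033,-0.0057,0.0037,0,0,0,0],[0.004,-0.0046,0.0045,0,0,0,0],[0.0046,-0.0033,0.005,0,0,0,0],[0.005,-0.0019,0.0054,0,0,0,0],[0.0052,-0.0004,0.0055,0,0,0,0],[0.0051,0.0011,0.0055,0,0,0,0]
```

```bash
python3 -m pendant '[[-0.0007,-0.0076,-0.0002,0,0,0,0],[0.0004,-0.0075,0.0009,0,0,0,0],[0.0014,-0.0072,0.0019,0,0,0,0],[0.0024,-0.0066,0.0029,0,0,0,0],[0.0033,-0.0057,0.0037,0,0,0,0],[0,0,0,0,0,0,0]]'
```

```text
clock: 6.9
position: [563.2, -242.6, 97.5]
ee_rot: [0.693, -0.611, -0.285, -0.255]
contact_force: [5.7, -1.1, 2.0]
gripper_width: 13.5
grasp_force: 59.0
```

```bash
python3 -m pendant '[[0.004,-0.0046,0.0045,0,0,0,0],[0.0046,-0.0033,0.005,0,0,0,0],[0.005,-0.0019,0.0054,0,0,0,0],[0,0,0,0,0,0,0]]'
```

```text
clock: 7.3
position: [572.6, -240.9, 78.0]
ee_rot: [0.693, -0.611, -0.285, -0.255]
contact_force: [5.1, -2.1, 7.6]
gripper_width: 13.1
grasp_force: 59.2
```

```bash
python3 -m pendant '[[0.0052,-0.0004,0.0055,0,0,0,0],[0.003,0.0006,0.0032,0,0,0,0],[0,0,0,0,0,0,0],[0,0,0,0,0,0,0]]'
```

```text
clock: 7.7
position: [573.0, -240.7, 67.9]
ee_rot: [0.694, -0.611, -0.284, -0.255]
contact_force: [5.9, -2.6, 10.7]
gripper_width: 13.6
grasp_force: 59.3
```

```bash
python3 -m pendant '[[0.0025,0.0005,0.0025,0,0,0,0],[0,0,0,0,0,0,0],[0,0,0,0,0,0,0]]'; python3 -m pendant '[[0.002,0.0005,0.002,0,0,0,0],[0,0,0,0,0,0,0],[0,0,0,0,0,0,0]]'
```

```text
clock: 8.0
position: [572.7, -240.7, 65.3]
ee_rot: [0.694, -0.61, -0.284, -0.256]
contact_force: [5.3, -2.5, 12.5]
gripper_width: 13.3
grasp_force: 59.7
clock: 8.3
position: [572.7, -240.7, 65.1]
ee_rot: [0.695, -0.609, -0.284, -0.256]
contact_force: [6.2, -1.7, 21.9]
gripper_width: 13.5
grasp_force: 60.1
```

The stop is reached: position held while force rose to 22 N. Release, back off and look at the handle.

```bash
python3 -m pendant '[[0,0,0,0,0,0,0.04],[0,0,0,0,0,0,0.04],[0,0,0,0,0,0,0.04],[0,0,0,0,0,0,0.04],[0,0,-0.03,0,0,0,0.04],[0,0,-0.04,0,0,0,0.04],[0,0,-0.04,0,0,0,0.04],[0,0,-0.04,0,0,0,0.015],[0,0,0,0,0,0,0.015]]'
python3 - <<'E'
from h import *
print(rel([522,-230,205]))
E
```

```text
clock: 9.2
position: [583.2, -350.5, 167.8]
ee_rot: [0.693, -0.613, -0.283, -0.253]
contact_force: [-0.0, -0.6, 1.2]
gripper_width: 15.2
grasp_force: 0.0
[-0.1167  0.046   0.0626]
```

```bash
python3 - <<'E'
from bench import arm
import pickle
pickle.dump(arm.get_image("wrist"),open("w3.pkl","wb"))
E
python3 -m pendant '[[-0.03,0.011,0.015,0,0,0,0.015],[-0.03,0.012,0.016,0,0,0,0.015],[-0.03,0.012,0.016,0,0,0,0.015],[-0.027,0.011,0.016,0,0,0,0.015],[0,0,0,0,0,0,0.015],[0,0,0,0,0,0,0.015]]'
python3 - <<'E'
from bench import arm
import pickle,cv2,numpy as np
r=arm.get_image("wrist");pickle.dump(r,open("w4.pkl","wb"))
a=pickle.load(open("w3.pkl","rb"))["image"];b=r["image"]
f=lambda i:cv2.resize(i[100:350,130:400,::-1],(400,370),interpolation=cv2.INTER_CUBIC)
t=arm.get_image("top");pickle.dump(t,open("t2.pkl","wb"))
m=np.hstack([f(a),f(b)]);c=cv2.resize(t["image"][180:261,222:330,::-1],(307,230),interpolation=cv2.INTER_CUBIC)
c2=np.zeros((230,800,3),np.uint8);c2[:,:307]=c
cv2.imwrite("pics/m2.png",np.vstack([m,c2]))
E
```

```text
clock: 9.85
position: [520.8, -224.1, 202.4]
ee_rot: [0.693, -0.611, -0.288, -0.253]
contact_force: [-0.6, -1.5, -0.9]
gripper_width: 14.6
grasp_force: 0.0
```

View pics/m2.png

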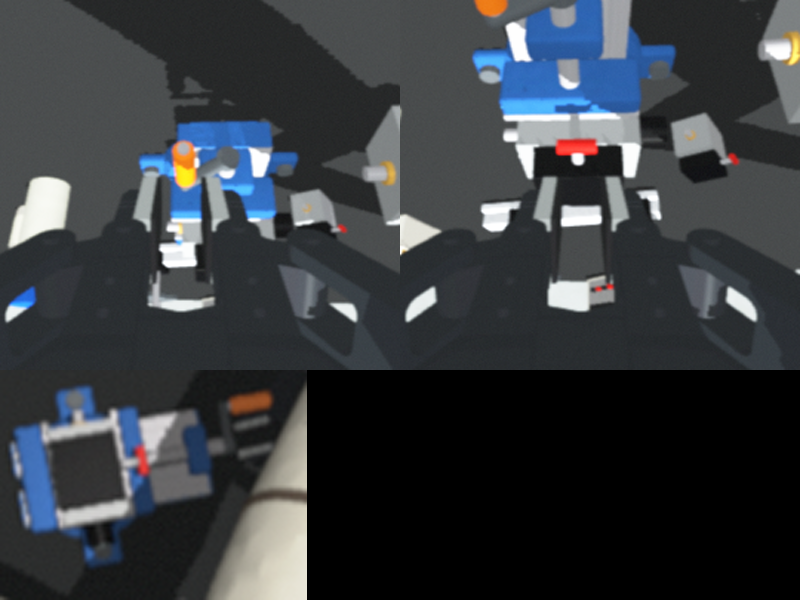

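Right wrist crop: the red bar spans (557–597,147), its stem at (577,160), and it is level in the image, so the tool is aligned. Top crop: the handle is at (142,90), the crank now points to vise +x, and the hood is closed.

```bash
python3 - <<'E'
from h import *
from bench import arm
T=pickle.load(open("t2.pkl","rb"));W=pickle.load(open("w4.pkl","rb"))
hw=(130+177/1.4815,100+147/1.48);ht=(222+142/2.8426,180+90/2.8426)
B,e=tri((T,ht),(W,hw));print(B,e,atz(W,hw,117).round(1),atz(T,ht,117).round(1))
# head top-plate corners via T at z=105 (light grey strips) and jaw
t=lambda u,v:(222+u/2.8426,180+v/2.8426)
for p in((47,430-370),(120,410-370),(130,508-370),(60,525-370)):print(atz(T,t(*p),105).round(1))
s=arm.read_state();Rt=R.from_quat(s["ee_rot"]);d=Rt.apply([0,0,1]);n=-Rt.apply([1,0,0])
print(d.round(3),n.round(3))
B=np.array([509.8,-121,118.])
for k,m in((25,24),(20,24)): print(k,m,rel(B-k*d-m*n), (B-k*d-m*n).round(1))
E
```

```text
[ 510.2 -121.7  118.9] [0.6 0.6] [ 510.4 -117.8  117. ] [ 509.8 -121.9  117. ]
[541.1 -35.2 105. ]
[ 558.  -103.3  105. ]
[ 467.1 -109.9  105. ]
[453.  -45.4 105. ]
[-0.089  0.702 -0.706] [-0.086  0.701  0.708]
25 24 [ 0.0091 -0.0017  0.1084] [ 514.1 -155.4  118.7]
20 24 [ 0.0091 -0.0017  0.1134] [ 513.7 -151.9  115.1]
```

```bash
python3 -m pendant '[[0.009,-0.0015,0.02,0,0,0,0.013],[0,0,0.04,0,0,0,0.013],[0,0,0.04,0,0,0,0.013],[0,0,0.015,0,0,0,0.013],[0,0,0,0,0,0,0.013],[0,0,0,0,0,0,0.013]]'
python3 - <<'E'
from h import *
from bench import arm
import cv2
s=arm.read_state();Rt=R.from_quat(s["ee_rot"]);d=Rt.apply([0,0,1]);n=-Rt.apply([1,0,0])
print(rel(np.array([510,-121.5,118])-17*d-16*n))
yh=np.array([-.13,.99,0]);zh=np.array([0,0,1])
b=.15+np.linspace(0,1.44,13);P=81*(-np.cos(b)[:,None]*yh+np.sin(b)[:,None]*zh)
print(",".join("[%g,%g,%g,0,0,0,0.013]"%tuple(r) for r in (Rt.inv().apply(np.diff(P,axis=0))/1000).round(4)))
r=arm.get_image("wrist");cv2.imwrite("pics/w5.png",cv2.resize(r["image"][60:360,110:400,::-1],(580,600),interpolation=cv2.INTER_CUBIC))
E
```

```text
clock: 10.55
position: [514.3, -152.1, 115.3]
ee_rot: [0.693, -0.611, -0.286, -0.253]
contact_force: [0.2, 0.0, 0.2]
gripper_width: 13.2
grasp_force: 0.0
[-0.0078  0.0005  0.0029]
[-0.0081,0,-0.0053,0,0,0,0.013],[-0.0087,0,-0.0043,0,0,0,0.013],[-0.0092,0,-0.0032,0,0,0,0.013],[-0.0095,0,-0.0021,0,0,0,0.013],[-0.0097,0,-0.0009,0,0,0,0.013],[-0.0097,0,0.0002,0,0,0,0.013],[-0.0096,0,0.0014,0,0,0,0.013],[-0.0094,0,0.0025,0,0,0,0.013],[-0.009,0.0001,0.0036,0,0,0,0.013],[-0.0085,0.0001,0.0047,0,0,0,0.013],[-0.0079,0.0001,0.0057,0,0,0,0.013],[-0.0071,0.0001,0.0066,0,0,0,0.013]
```

View pics/w5.png

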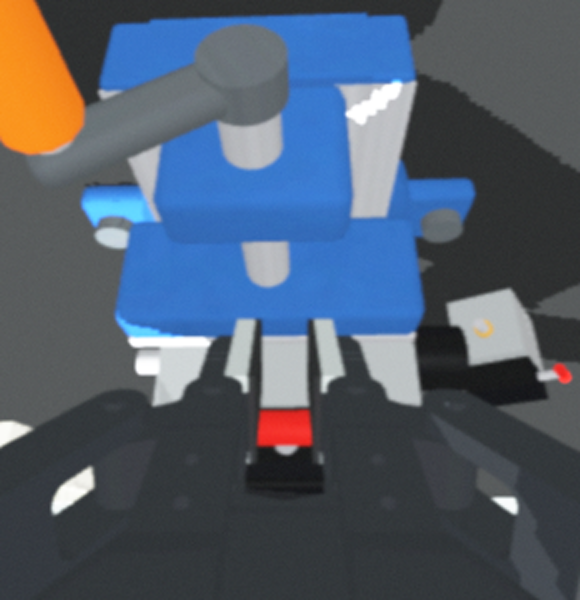

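The red bar shows through the gap between the fingers at (285,425) and is centred, so the fork is under it. Lift along the arc.

```bash
python3 -m pendant '[[-0.004,0,0.002,0,0,0,0.013],[-0.005,0,0,0,0,0,0.013],[-0.0081,0,-0.0053,0,0,0,0.013],[-0.0087,0,-0.0043,0,0,0,0.013],[-0.0092,0,-0.0032,0,0,0,0.013],[-0.0095,0,-0.0021,0,0,0,0.013],[0,0,0,0,0,0,0.013]]'
```

```text
clock: 11.3
position: [511.2, -128.1, 157.6]
ee_rot: [0.693, -0.611, -0.286, -0.254]
contact_force: [-0.1, -0.4, -0.1]
gripper_width: 13.3
grasp_force: 0.1
```

```bash
python3 -m pendant '[[-0.0097,0,-0.0009,0,0,0,0.013],[-0.0097,0,0.0002,0,0,0,0.013],[-0.0096,0,0.0014,0,0,0,0.013],[-0.0094,0,0.0025,0,0,0,0.013],[-0.009,0,0.0036,0,0,0,0.013],[0,0,0,0,0,0,0.013]]'
```

```text
clock: 11.9
position: [505.9, -89.4, 185.4]
ee_rot: [0.693, -0.611, -0.287, -0.253]
contact_force: [-0.3, -0.5, -0.4]
gripper_width: 13.1
grasp_force: 0.0
```

```bash
python3 -m pendant '[[-0.0085,0,0.0047,0,0,0,0.013],[-0.0079,0,0.0057,0,0,0,0.013],[-0.0071,0,0.0066,0,0,0,0.013],[-0.006,0,0.007,0,0,0,0.013],[-0.005,0,0.007,0,0,0,0.013],[0,0,0,0,0,0,0.013]]'
python3 - <<'E'
from bench import arm
import pickle,cv2,numpy as np
o=[]
for n in("scene","wrist"):
    r=arm.get_image(n);i=r["image"][:,:,::-1]
    o.append(cv2.resize(i[130:230,195:315] if n=="scene" else i[60:360,100:412],(400,330),interpolation=cv2.INTER_CUBIC))
cv2.imwrite("pics/m3.png",np.hstack(o))
E
```

```text
clock: 12.5
position: [499.8, -43.5, 186.8]
ee_rot: [0.693, -0.611, -0.287, -0.253]
contact_force: [0.1, 0.0, 0.9]
gripper_width: 13.2
grasp_force: 0.0
```

View pics/m3.png

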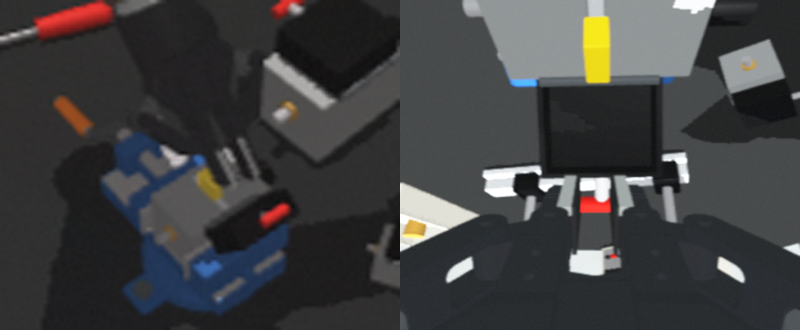

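The hood is fully open (scene handle at (275,213), lying to +y). The yellow tab is at (205,180) in the scene crop, and its top face is at (597,62) in the wrist crop. Back off, level the tool to point down, and locate the tab.

```bash
python3 - <<'E'
from h import *
from bench import arm
S=arm.get_image("scene");W=arm.get_image("wrist")
ps=(195+205/3.333,130+180/3.3);pw=(100+197/1.282,60+62/1.1)
print(tri((S,ps),(W,pw)),atz(W,pw,125).round(1),atz(S,ps,125).round(1))
# yellow blob in the wrist image
import cv2
h=cv2.cvtColor(W["image"],cv2.COLOR_RGB2HSV);m=cv2.inRange(h,(22,150,90),(35,255,255));m[:60]=0
k,l,st,c=cv2.connectedComponentsWithStats(m);print([(st[i].tolist(),c[i].round(1)) for i in range(1,k) if st[i][4]>60])
E
python3 -m pendant '[[0,0,-0.03,0,0,0,0.013],[0,0,-0.04,0,0,0,0.03],[0,0,-0.03,0,0,0,0.04],[0,0,0,0,7.5,0,0.04],[0,0,0,0,7.5,0,0.04],[0,0,0,0,7.5,0,0.04],[0,0,0,0,7.5,0,0.04],[0,0,0,0,7.5,0,0.04],[0,0,0,0,7.5,0,0.04],[0,0,0,0,0,0,0.04],[0,0,0,0,0,0,0.04]]'
python3 - <<'E'
from h import *
from bench import arm
import cv2
s=arm.read_state();print(s["joints"].round(2),R.from_quat(s["ee_rot"]).as_matrix().round(3))
W=arm.get_image("wrist");pickle.dump(W,open("w6.pkl","wb"))
h=cv2.cvtColor(W["image"],cv2.COLOR_RGB2HSV);m=cv2.inRange(h,(22,150,90),(35,255,255))
k,l,st,c=cv2.connectedComponentsWithStats(m);print([(st[i].tolist(),c[i].round(1)) for i in range(1,k) if st[i][4]>60])
E
```

```text
(array([504.1, -72.2, 122.6]), array([0.7, 0.7])) [503.8 -74.3 125. ] [505.7 -70.6 125. ]
[([243, 76, 21, 60, 1138], array([253.6, 105.8]))]
clock: 13.8
position: [508.8, -114.3, 257.7]
ee_rot: [0.75, -0.661, -0.001, -0.0]
contact_force: [0.7, 0.9, 0.6]
gripper_width: 40.0
grasp_force: 0.0
[ 0.09  0.21 -0.24 -0.   -1.12  0.04] [[ 0.125 -0.992 -0.   ]
 [-0.992 -0.125  0.002]
 [-0.002  0.    -1.   ]]
[([200, 30, 17, 51, 692], array([208.3,  54.9])), ([248, 210, 10, 27, 235], array([252.5, 223.1]))]
```

```bash
python3 - <<'E'
from h import *
W=pickle.load(open("w6.pkl","rb"));print(W["xyz"])
for p in((253,210),(253,237),(253,223.5),(248,223),(258,223)):print(p,atz(W,p,125).round(1))
import cv2
cv2.imwrite("pics/w6.png",cv2.resize(W["image"][140:300,140:370,::-1],(800,556),interpolation=cv2.INTER_CUBIC))
E
```

```text
[ 517.84352329 -179.26902384  375.89794319]
(253, 210) [505.3 -89.3 125. ]
(253, 237) [501.6 -60.2 125. ]
(253, 223.5) [503.5 -75.  125. ]
(248, 223) [508.5 -74.9 125. ]
(258, 223) [498.5 -76.1 125. ]
```

View pics/w6.png

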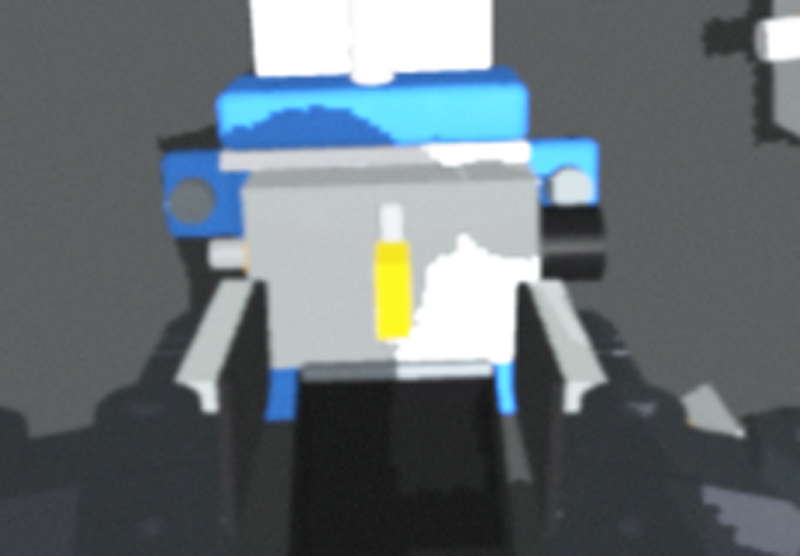

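```bash
python3 - <<'E'
from h import *
from bench import arm
s=arm.read_state();Rt=R.from_quat(s["ee_rot"])
def tip(W,pl,pr,w,p,Rt):
    d=W["fx"]*w/(pr[0]-pl[0]); c=((pl[0]+pr[0])/2,(pl[1]+pr[1])/2)
    v=np.array([(c[0]-W["cx"])/W["fx"]*d,(c[1]-W["cy"])/W["fy"]*d,d])
    return Rt.inv().apply(np.array(W["xyz"])+R.from_quat(W["rotation"]).apply(v)-p).round(1)
W=pickle.load(open("w6.pkl","rb"));f=lambda u,v:(140+u/3.478,140+v/3.475)
print(tip(W,f(265,283),f(515,283),40,s["position"],Rt))
W=pickle.load(open("w4.pkl","rb"));f=lambda u,v:(130+(u-400)/1.4815,100+v/1.48)
print(tip(W,f(557,178),f(608,178),14.6,np.array([520.8,-224.1,202.4]),R.from_quat([0.693,-0.611,-0.288,-0.253])))
print(rel([503.2,-71.8,150]))
E
```

```text
[ 8.  -0.3 20.6]
[ 22.3  -0.2 -11.7]
[-0.0433  0.0007  0.1079]
```

Tip depth is about 20.6 mm at 40 mm opening, so about 25 mm when shut. The tab centre is at (503.2, −71.8), from crop pixel (393,301). Descend and grip.

```bash
python3 -m pendant '[[-0.022,0.0007,0,0,0,0,0.03],[-0.0213,0,0.02,0,0,0,0.03],[0,0,0.03,0,0,0,0.03],[0,0,0.03,0,0,0,0.03],[0,0,0.028,0,0,0,0.03],[0,0,0.009,0,0,0,0.03],[0,0,0,0,0,0,0.03],[0,0,0,0,0,0,0.03]]'; python3 -c "
from h import *
print(rel([503.2,-71.8,133]))"
```

```text
clock: 14.65
position: [504.2, -72.5, 141.7]
ee_rot: [0.749, -0.662, 0.001, -0.001]
contact_force: [0.6, -1.1, 0.3]
gripper_width: 29.9
grasp_force: 0.0
[-0.0008  0.0009  0.0087]
```

```bash
python3 -m pendant '[[-0.0008,0.0009,0.0085,0,0,0,0.03],[0,0,0,0,0,0,0.03],[0,0,0,0,0,0,0.02],[0,0,0,0,0,0,0],[0,0,0,0,0,0,0],[0,0,0,0,0,0,0],[0,0,0,0,0,0,0],[0,0,0,0,0,0,0]]'
```

```text
clock: 15.45
position: [502.5, -71.2, 132.7]
ee_rot: [0.75, -0.662, 0.001, -0.0]
contact_force: [-0.3, 1.5, 5.2]
gripper_width: 8.3
grasp_force: 60.7
```

```bash
python3 -m pendant '[[0,0,-0.008,0,0,0,0],[0,0,-0.01,0,0,0,0],[0,0,-0.01,0,0,0,0],[0,0,-0.01,0,0,0,0],[0,0,0,0,0,0,0]]'
```

```text
clock: 15.95
position: [502.2, -71.3, 171.9]
ee_rot: [0.75, -0.662, 0.001, -0.001]
contact_force: [1.6, 0.4, 0.6]
gripper_width: 8.6
grasp_force: 60.2
```

```bash
python3 -m pendant '[[0,0,-0.015,0,0,0,0],[0,0,-0.02,0,0,0,0],[0,0,-0.02,0,0,0,0],[0,0,-0.02,0,0,0,0],[0,0,-0.018,0,0,0,0],[0,0,0,0,0,0,0],[0,0,0,0,0,0,0],[0,0,0,0,0,0,0]]'
python3 - <<'E'
from bench import arm
import pickle,cv2,numpy as np
d={}
for n in("scene","top"): d[n]=arm.get_image(n)
pickle.dump(d,open("i1.pkl","wb"))
f=lambda i,x,y,w,h:cv2.resize(i[y:y+h,x:x+w,::-1],(400,300),interpolation=cv2.INTER_CUBIC)
S,T=d["scene"]["image"],d["top"]["image"]
cv2.imwrite("pics/m4.png",np.vstack([np.hstack([f(T,60,175,96,72),f(T,90,235,80,60)]),np.hstack([f(S,300,270,72,54),f(S,336,215,72,54)])]))
E
```

```text
clock: 16.75
position: [500.8, -71.3, 261.6]
ee_rot: [0.75, -0.662, -0.001, 0.001]
contact_force: [0.3, 0.1, -0.3]
gripper_width: 8.3
grasp_force: 60.1
```

View pics/m4.png

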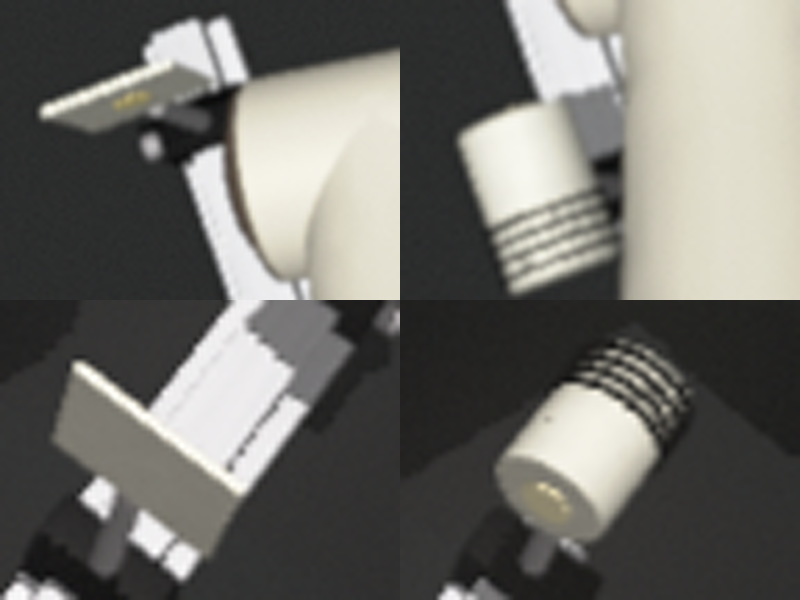

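m4: screen top corners are at top-crop (40,112) and (171,65), with the beam spot at (130,100). The lamp front edge is at (458,138)–(575,100). In the scene crops, the screen corners are at (78,363), (240,490), (208,555) and (52,437), and the lamp front centre is at (550,500).

```bash
python3 - <<'E'
from h import *
d=pickle.load(open("i1.pkl","rb"));T,S=d["top"],d["scene"]
a=lambda u,v:(60+u/4.1667,175+v/4.1667)
b=lambda u,v:(90+(u-400)/5,235+v/5)
c=lambda u,v:(300+u/5.5556,270+(v-300)/5.5556)
e=lambda u,v:(336+(u-400)/5.5556,215+(v-300)/5.5556)
A=tri((T,a(40,112)),(S,c(240,490)));B=tri((T,a(171,65)),(S,c(78,363)));print(A,B)
A2,B2=atz(T,a(40,112),220),atz(T,a(171,65),220);print("T",A2.round(1),B2.round(1),((A2+B2)/2).round(1))
A3,B3=atz(S,c(240,490),220),atz(S,c(78,363),220);print("S",A3.round(1),B3.round(1),((A3+B3)/2).round(1))
print("S bottoms",atz(S,c(208,555),140).round(1),atz(S,c(52,437),140).round(1))
spot=atz(T,a(130,100),180);L=atz(S,e(549,499),180);LT=(atz(T,b(458,138),183)+atz(T,b(577,100),183))/2
print("spot",spot.round(1),"lamp S",L.round(1),"lamp T",LT.round(1))
for Lx in(L,LT):
    v=(spot-Lx)[:2];print(np.linalg.norm(v),np.degrees(np.arctan2(v[1],v[0])),Lx[:2]+v*73/155)
w=(A2-B2)[:2];print("screen normal",np.degrees(np.arctan2(w[1],w[0]))-90)
p,q=[atz(T,b(458,138),180),atz(T,b(515,290),180)];print("lamp edge dir",np.degrees(np.arctan2(*(p-q)[1::-1])))
E
```

```text
(array([535.2, 365.7, 220. ]), array([0.3, 0.3])) (array([560.5, 291.1, 218.2]), array([0.7, 0.7]))
T [535.4 365.5 220. ] [560.8 290.  220. ] [548.1 327.8 220. ]
S [535.  365.9 220. ] [560.6 292.  220. ] [547.8 328.9 220. ]
S bottoms [533.7 365.8 140. ] [562.3 291.5 140. ]
spot [546.5 328.1 180. ] lamp S [396.1 273.5 180. ] lamp T [397.7 268.9 183. ]
159.97599663247928 19.96297362302751 [466.94348663 299.24423532]
160.1316583720383 21.713302908066492 [467.78665938 296.7975408 ]
screen normal 18.585592958542207
lamp edge dir 21.699827077053598
```

```bash
python3 -c "
from h import *
print(rel([470,299,262]))"
```

```text
[-3.713e-01 -1.490e-02 -2.000e-04]
```

```bash
python3 -m pendant '[[-0.015,0,0,0,0,0,0],[-0.03,0,0,0,0,0,0],[-0.038,-0.002,0,0,0,0,0],[-0.038,-0.002,0,0,0,0,0],[-0.038,-0.002,0,0,0,0,0],[-0.038,-0.002,0,0,0,0,0],[-0.038,-0.002,0,0,0,0,0],[-0.038,-0.002,0,0,0,0,0],[-0.038,-0.002,0,0,0,0,0],[-0.03,-0.001,0,0,0,0,0],[-0.02,0,0,0,0,0,0],[-0.01,0,0,0,0,0,0]]'
python3 -m pendant '[[0,0,0,0,0,-4,0],[0,0,0,0,0,-4,0],[0,0,0,0,0,-4.5,0],[0,0,0,0,0,0,0],[0,0,0,0,0,0,0]]'
python3 -c "
from h import *
from bench import arm
print(rel([470,299,233.7]),R.from_quat(arm.read_state()['ee_rot']).as_matrix().round(3))"
```

```text
clock: 18.05
position: [470.4, 299.9, 262.2]
ee_rot: [0.75, -0.661, -0.0, 0.001]
contact_force: [0.5, -0.6, -1.8]
gripper_width: 8.4
grasp_force: 60.1
clock: 18.55
position: [470.8, 298.0, 263.1]
ee_rot: [0.817, -0.577, -0.0, 0.0]
contact_force: [0.0, -0.4, -1.8]
gripper_width: 8.6
grasp_force: 60.1
[-0.0012  0.0005  0.0294] [[ 0.334 -0.943 -0.   ]
 [-0.943 -0.334 -0.   ]
 [ 0.     0.    -1.   ]]
```

```bash
python3 -m pendant '[[-0.001,0,0.01,0,0,0,0],[0,0,0.01,0,0,0,0],[0,0,0.009,0,0,0,0],[0,0,0,0,0,0,0],[0,0,0,0,0,0,0],[0,0,0,0,0,0,0],[0,0,0,0,0,0,0],[0,0,0,0,0,0,0]]'
python3 - <<'E'
from h import *
from bench import arm
import cv2
d={n:arm.get_image(n) for n in("scene","top")};pickle.dump(d,open("i2.pkl","wb"))
for n in d:
    W=d[n];h=cv2.cvtColor(W["image"],cv2.COLOR_RGB2HSV)
    for nm,lo,hi in(("green",(40,60,40),(85,255,255)),("yellow",(22,120,60),(35,255,255)),("red",(0,160,90),(6,255,255))):
        m=cv2.inRange(h,lo,hi)
        k,l,st,c=cv2.connectedComponentsWithStats(m);print(n,nm,[(st[i].tolist(),c[i].round(1).tolist()) for i in range(1,k) if st[i][4]>8])
    print(n,"window pred",proj(W,[470,299,180]).round(1))
print(rel([470,299,233.7]))
E
```

```text
clock: 19.35
position: [470.6, 299.8, 234.5]
ee_rot: [0.817, -0.576, 0.0, -0.0]
contact_force: [-0.5, -1.0, -0.2]
gripper_width: 7.9
grasp_force: 60.1
scene green [([101, 125, 5, 5, 17], [102.8, 127.1]), ([100, 139, 5, 5, 21], [102.2, 141.0]), ([100, 154, 5, 5, 18], [101.7, 156.2]), ([338, 270, 15, 10, 56], [346.2, 275.0])]
scene yellow [([56, 81, 68, 50, 1883], [89.8, 105.2])]
scene red [([202, 21, 12, 5, 20], [207.3, 23.1]), ([102, 119, 3, 4, 11], [103.1, 120.4]), ([277, 127, 9, 8, 33], [280.8, 130.7]), ([205, 130, 24, 11, 148], [217.2, 135.1]), ([101, 132, 4, 5, 13], [102.6, 133.9]), ([100, 147, 4, 4, 13], [101.8, 148.2]), ([273, 192, 9, 7, 34], [277.0, 194.7]), ([319, 194, 6, 3, 9], [321.7, 194.9]), ([204, 276, 21, 21, 349], [214.6, 285.8])]
scene window pred [345.1 272.9]
top green [([386, 73, 6, 7, 32], [388.3, 76.2]), ([410, 80, 7, 6, 31], [413.1, 82.6]), ([435, 86, 7, 7, 31], [438.1, 89.1]), ([102, 228, 7, 3, 12], [104.8, 228.8])]
top yellow [([465, 50, 47, 83, 2657], [493.3, 89.2]), ([95, 224, 8, 5, 33], [98.7, 226.4])]
top red [([399, 77, 5, 5, 18], [400.7, 79.3]), ([424, 84, 5, 5, 19], [425.7, 85.6]), ([449, 90, 5, 5, 20], [450.8, 92.2]), ([161, 117, 20, 19, 305], [171.0, 126.0]), ([370, 207, 12, 31, 284], [375.4, 222.5]), ([216, 214, 6, 12, 48], [218.0, 219.5]), ([317, 280, 9, 15, 78], [321.5, 286.8]), ([219, 283, 6, 6, 16], [221.4, 285.6])]
top window pred [102.2 229.5]
[0.0005 0.0007 0.0007]
```

```bash
python3 -c "
from bench import arm
print(arm.job_done())"
```

```text
the job is handed in; nothing more can be done
None
```

I handed the job in at about 19 s, still holding the filter in the beam: the head is clamped with its hood open, the window was within about 2 mm of its computed place (judged from the cameras), and I received no verdict.

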